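# Release the two-stage catch on the blue tool case

### The job

Two tool cases stand on the worktop, one blue and one grey, each with a locked two-stage catch on its lid. Unlock the blue one: slide its red safety tab sideways, away from the latch lever, all the way until it stops, then lift the black-gripped latch lever up until it stands upright, and let go of it. Do not touch the grey case, and do not force the lever while the tab still bars it.

Things in the scene. Friction and masses are not known exactly. Their poses are not given: they have to be found in the camera images.
- blue_case: Blue tool case, fixed, 160 x 200 x 90 mm to its flat lid; only tab and lever move. Origin: centre of the underside, z up, front edge (latch) at x = -80. In mm here: tab (locked) centred at x -58, y 50; its carriage runs between rails at x -73 and -43 (tops z 100); shut lever: bar 16 wide (y), z 98 to 106, from its hinge (-5, 0, 102) to its grip; a 14 mm wide nose hangs from it at x -86.
- blue_tab (a joint): Slide of the red upright safety tab, 22 (x) by 14 (y), z 112 to 148. In m: 0 locked, to 0.036 (stop) along +y of blue_case, away from the lever. Starts at 0 to 0.004, slides with 2 N, stays where left. A steel tongue, 12 mm wide (x), z 108 to 114, runs from it to y = -14 over the lever and bars it; clear from 0.022 on.
- blue_latch (a joint): Hinge of the latch lever, rad: 0 flat (starts 0 to 0.02), to 1.5 (stop, upright). Black grip 36 long, 24 wide (y), 16 high; at angle q its centre is at (-5 - 102 cos q, 0, 102 + 102 sin q) mm in blue_case; shut, it juts past the front edge with no case below. Axis parallel to y. Lifts with 2 N at the grip, stays at any angle. Barred at about 0.04 while the tab is locked.
- grey_case: Grey tool case of the same size, frame and catch (red tab, black-gripped lever) as the blue one; not to be touched. Stands to the left or right of the blue one, at least 230 mm between centres. Origin: centre of its underside.

How it is judged:
By the outcome, as a careful person would: the job done as asked, in the order asked, and still so for the second after the job is handed in, with the robot touching nothing.
It also fails if it takes over 40 s, if anything falls off the work surface, if the arm or the gripper's body presses on something with over 40 N, if the wrist force passes 120 N, or if a joint passes its speed limit or range.

### The arm

A 6-joint arm with a two-finger parallel gripper is mounted at the origin on a cart in front of the work surface, level with it; the furniture and walls round the work are solid. World frame = base frame: x ahead of the robot, y to its left, z up, the work surface at z = 0. Lengths are in m, angles in rad, forces in N, time in s.
With the tool pointing down it reaches from about 0.375 to 0.9 m from the base axis. Payload 3.1 kg.
Tool frame: the origin (TCP) lies between the finger pads; the fingertips stand 17 mm ahead of it and the grasp point (between the pads) lies 2 mm behind it; z points along the fingers, y is the line along which they close (so a half turn about z gives the same grasp; the last joint's range is limited). The gripper opens to 85 mm and grips with 20 to 120 N. Pads are 22 mm wide; open, the fingers measure 114 mm over their backs; the gripper's body (76 mm by 85 mm) begins 54 mm behind the grasp point. The pads swing forward as they close: fully open they stand 13 mm farther back than shut.
Start: joints at [1.089, 0.527, 1.433, -0, 1.181, -0.178], TCP at [0.186, 0.597, 0.248] pointing down, gripper open.
Joint ranges: [-3.08, 3.08], [-0.75, 2.2], [0.22, 2.44], [-1.43, 4.57], [0, 2.65], [-2.85, 2.85]. Speed limits (rad/s): [2.79, 2.79, 3.14, 3.14, 3.14, 3.14].

### API

Orientations are given as a unit quaternion [x, y, z, w].
In Python, from station import sense, vision, order gives the robot as it stands.
- The arm moves only by the shell command python3 -m crank 'ROWS' [OPENING] [FORCE]. ROWS is JSON, a list of rows, each an object with "dp": the shift along the world's x, y, z in units of 30 mm (1.0 is 30 mm), a list of three; "angular": the turn, a rotation vector about the world's x, y, z in degrees, a list of three. In form: [{"dp": [dx, dy, dz], "angular": [ax, ay, az]}, ...]. A call has 1 to 20 rows; each row shifts and turns the commanded pose from where the row before left it; what a row does not reach is not made up. A row lasts 1/10 s, in which the tool goes at most 50 mm and 8.59 degrees, less where a joint would pass 70% of its speed; a pose out of reach is approached as far as the arm can. A call is refused whole if a number of a shift passes 1 or a number of a turn 8.59, either way. A call with a gripper value outside its range is refused whole. OPENING is the closure, from 0 (fully open) to 1 (shut), set as the call begins (- or left out, the last holds). The fingers move at their own pace and stop on an object; FORCE is the grip in N (left out, the last holds). Time passes only in rows, so rows that do not move let the fingers close. It gives the time, the measured TCP pose, the force, the opening and the grip force at its end, in the units of the state.
- sense(): the state, without advancing time (a new reading comes with each control period).
- vision.snapshot(name): name is "scene" or "top" or "wrist"; returns a dict with "image" (384x512x3 uint8, blue, green, red), "range_z" (384x512 float32, m along the optical axis (not along the pixel's ray), 0 where there is no reading), "mtx" (3x3 intrinsics, pixels), "dist" ([k1, k2, p1, p2, k3] as OpenCV has them; the pictures are not rectified), "pose" (4x4, takes a point from camera to world coordinates); the wrist camera has in their place "mount" (4x4, takes a point from camera to tool coordinates, whose origin is the TCP and whose axes are the flange's). Camera axes: x right, y down, z forward; pixel columns grow to the right and rows downward; lengths in m; the calibration is good to about 2 mm. A picture is of the moment at which its call begins: read the wrist's pose just before it.
- order.sign_off(): hands the job in; it is judged then, once.
The state is a dict: "t": time; "q": joint angles; "qd": joint speeds; "tau": joint torques, N m; "tcp_pos": TCP position; "tool_rot": TCP orientation; "force": force on the tool from outside, world axes, zero at the start; "ft_torque": the same for the moment, N m; "finger_gap": opening from 0.0 (shut) to 1.0 (fully open); "gripper_force": force on a finger pad.
Only numpy, scipy, OpenCV 4.12 (cv2) and the standard library are available. Lean on these libraries where they do the work, as an engineer would, in place of code of your own. Each camera call takes 0.05 s, during which the arm holds its last target. There are 200 camera calls.

## Working session

There is one attempt and no reset: what is moved stays moved. The work goes in short steps, Python scripts to look and compute and a shell command to move; the robot and the scene stay as the last step left them, time stands still between calls to the robot, and variables do not carry over. Pictures are saved under pics/ and viewed, at most 10 in all, crops included, and the job is handed in when it is done.

```bash
mkdir -p pics
cat > h.py <<'E'
import numpy as np, cv2
from station import sense, vision, order
def cloud(s):
    h,w=s['range_z'].shape
    u,v=np.meshgrid(np.arange(w),np.arange(h))
    p=cv2.undistortPoints(np.stack([u,v],-1).reshape(-1,1,2).astype(np.float32),s['mtx'],np.array(s['dist'])).reshape(h,w,2)
    z=s['range_z'].astype(float)
    c=np.stack([p[...,0]*z,p[...,1]*z,z],-1)
    return c@s['pose'][:3,:3].T+s['pose'][:3,3]
E
python3 - <<'E'
from h import *
a=vision.snapshot('scene');b=vision.snapshot('top')
cv2.imwrite('pics/a.png',a['image']);cv2.imwrite('pics/b.png',b['image'])
np.save('top.npy',b,allow_pickle=True);np.save('scene.npy',a,allow_pickle=True)
for s in(a,b):
    print(s['pose'].round(3).tolist(),s['mtx'].round(1).tolist(),s['dist'])
    P=cloud(s);hsv=cv2.cvtColor(s['image'],cv2.COLOR_BGR2HSV);ok=s['range_z']>0
    for n,lo,hi in(('blue',(95,120,50),(130,255,255)),('red',(0,150,80),(8,255,255)),('red2',(172,150,80),(180,255,255))):
        m=(cv2.inRange(hsv,lo,hi)>0)&ok
        nn,l,st,_=cv2.connectedComponentsWithStats(m.astype(np.uint8))
        for i in range(1,nn):
            if st[i,4]>25:
                q=P[l==i];print(n,st[i].tolist(),np.percentile(q,[3,50,97],axis=0).round(3).tolist())
E
```

```text
[[-0.448, -0.572, 0.687, -0.027], [-0.894, 0.294, -0.339, 0.296], [-0.008, -0.766, -0.643, 0.661], [0.0, 0.0, 0.0, 1.0]] [[369.5, 0.0, 260.6], [0.0, 369.5, 191.7], [0.0, 0.0, 1.0]] [-0.06757282  0.          0.          0.          0.        ]
blue [390, 52, 36, 35, 797] [[1.01, -1.014, 0.006], [1.055, -0.947, 0.047], [1.137, -0.928, 0.098]]
blue [133, 198, 106, 63, 3499] [[0.463, 0.108, 0.077], [0.553, 0.171, 0.09], [0.617, 0.291, 0.092]]
blue [143, 248, 47, 30, 468] [[0.466, 0.218, 0.069], [0.471, 0.255, 0.084], [0.492, 0.301, 0.09]]
blue [151, 252, 89, 42, 1205] [[0.46, 0.115, 0.014], [0.466, 0.215, 0.037], [0.473, 0.292, 0.057]]
red [265, 2, 4, 13, 50] [[2.356, -0.958, -0.01], [2.367, -0.945, 0.029], [2.384, -0.93, 0.069]]
red [494, 89, 11, 14, 71] [[0.567, -1.487, -0.115], [0.576, -0.844, 0.158], [0.908, -0.836, 0.187]]
red [227, 118, 12, 20, 119] [[0.953, -0.118, 0.019], [0.998, -0.105, 0.027], [1.051, -0.094, 0.031]]
red [175, 141, 25, 10, 149] [[0.971, 0.025, 0.008], [0.977, 0.063, 0.018], [0.984, 0.1, 0.025]]
red [317, 167, 10, 16, 127] [[0.52, -0.147, 0.116], [0.526, -0.138,
[... 433 characters left out ...]
   0.         0.        ]
blue [123, 149, 95, 76, 4930] [[0.473, 0.102, 0.087], [0.56, 0.175, 0.092], [0.62, 0.289, 0.094]]
blue [141, 215, 15, 6, 37] [[0.47, 0.224, 0.055], [0.473, 0.23, 0.09], [0.482, 0.254, 0.093]]
red [299, 0, 12, 33, 272] [[0.956, -0.119, 0.018], [0.993, -0.107, 0.026], [1.029, -0.096, 0.031]]
red [221, 14, 33, 10, 262] [[0.973, 0.023, 0.015], [0.98, 0.061, 0.023], [0.991, 0.098, 0.027]]
red [39, 24, 33, 13, 204] [[0.88, 0.434, 0.101], [0.885, 0.462, 0.113], [0.892, 0.488, 0.125]]
red [320, 191, 9, 10, 73] [[0.522, -0.147, 0.128], [0.531, -0.139, 0.148], [0.54, -0.134, 0.152]]
red [131, 204, 10, 10, 81] [[0.483, 0.25, 0.122], [0.492, 0.252, 0.148], [0.501, 0.26, 0.152]]
```

View pics/a.png

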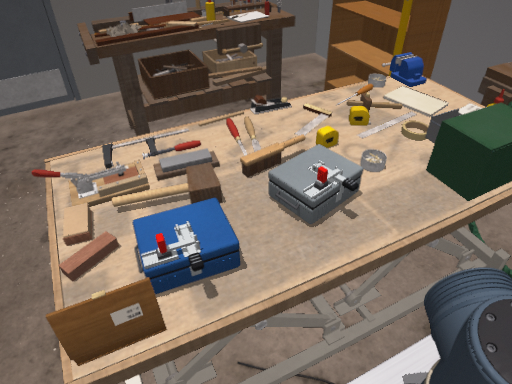

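View pics/b.png

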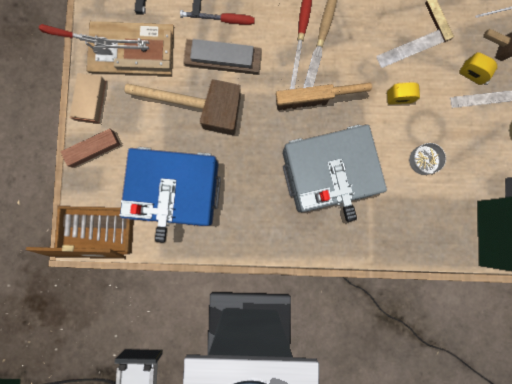

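The blue case is at left (top view: red tab at about (136,209), black grip at about (160,235)). The grey case is at right, and an open wooden drawer box stands at the left front, around (90,232). Next I fit the case pose.

Run:
```python
from h import *
s=np.load('top.npy',allow_pickle=True).item();P=cloud(s);im=s['image'];hsv=cv2.cvtColor(im,cv2.COLOR_BGR2HSV)
reg=np.zeros(im.shape[:2],bool);reg[135:245,112:228]=1
m=(cv2.inRange(hsv,(95,120,40),(130,255,255))>0)&reg&(np.abs(P[...,2]-.09)<.01)
q=P[m][:,:2]
print(cv2.minAreaRect((q*1000).astype(np.float32)), np.median(P[m][:,2]))
# edges: rear edge line / side edges
x,y=q.T
def fit(a,b,lo,hi,f,side):
    c=[];e=np.arange(lo,hi,.006)
    for t in e:
        k=(b>=t)&(b<t+.006)
        c.append(side(a[k]) if k.any() else np.nan)
    c=np.array(c);g=~np.isnan(c);p=np.polyfit(e[g]+.003,c[g],1);print(f,p.round(4),np.degrees(np.arctan(p[0])).round(2),np.std(c[g]-np.polyval(p,e[g]+.003)).round(4))
fit(x,y,.12,.28,'rear',np.max);fit(y,x,.48,.60,'right',np.min);fit(y,x,.54,.6,'left',np.max)
blk=(hsv[...,2]<70)&reg&(P[...,2]>.08)&(P[...,0]<.47)
print('grip',blk.sum(),np.percentile(P[blk],[3,50,97],axis=0).round(4).tolist(),P[blk].mean(0).round(4))
red=((hsv[...,0]<8)&(hsv[...,1]>150)&reg&(P[...,2]>.14));print('tabtop',red.sum(),P[red].mean(0).round(4),np.ptp(P[red],axis=0).round(4))
d=P[(P[...,1]>.27)&(P[...,1]<.55)&(P[...,0]>.3)&(P[...,0]<.48)&(s['range_z']>0)]
for lo,hi in((.27,.31),(.31,.35),(.35,.4),(.4,.47),(.47,.55)):
    k=(d[:,1]>lo)&(d[:,1]<hi);print(lo,d[k][:,2].max().round(3) if k.any() else None)
cv2.imwrite('pics/c.png',cv2.resize(im[130:270,30:240],None,fx=3.8,fy=3.8,interpolation=cv2.INTER_CUBIC))
```

```text
((546.3446655273438, 198.40408325195312), (197.96665954589844, 156.76686096191406), 86.32574462890625) 0.09156029954306821
rear [0.0651 0.6107] 3.72 0.0007
right [-0.0646  0.1351] -3.69 0.0005
left [-0.0666  0.3326] -3.81 0.001
grip 61 [[0.4252, 0.159, 0.1093], [0.441, 0.199, 0.113], [0.4567, 0.2145, 0.2813]] [0.4402 0.1967 0.1397]
tabtop 59 [0.492  0.2505 0.1617] [0.0406 0.2435 0.7926]
0.27 0.151
0.31 0.154
0.35 0.156
0.4 0.154
0.47 0.003
```

View pics/c.png

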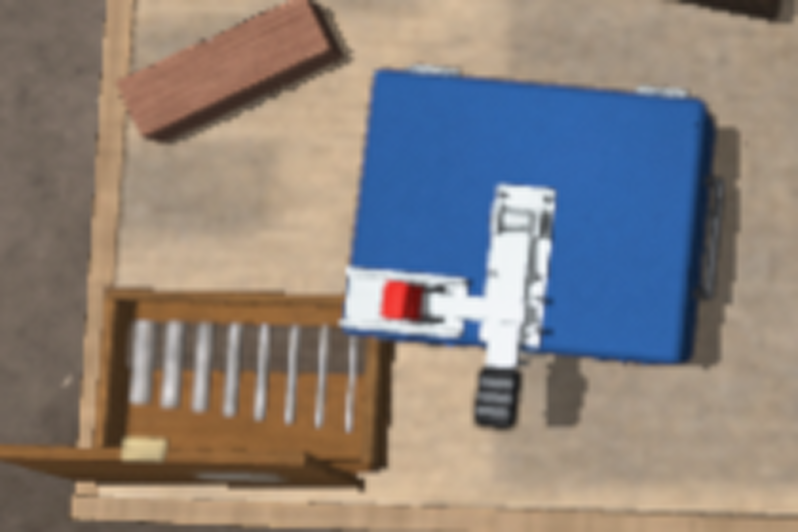

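```bash
cat >> h.py <<'E'
from scipy.spatial.transform import Rotation as R
YAW=-np.radians(3.74);C=np.array([.5463,.1984])
def w(x,y):  # case mm -> world
    c,s=np.cos(YAW),np.sin(YAW);return C+np.array([c*x-s*y,s*x+c*y])/1000
def case(p): 
    d=(np.array(p)[...,:2]-C)*1000;c,s=np.cos(YAW),np.sin(YAW);return np.stack([c*d[...,0]+s*d[...,1],-s*d[...,0]+c*d[...,1]],-1)
def st():
    s=sense();print('t',round(s['t'],2),'p',np.round(s['tcp_pos'],4),'case',case(s['tcp_pos']).round(1),'F',np.round(s['force'],1),'gap',round(s['finger_gap'],3),'gf',np.round(s['gripper_force'],1),'q6',round(s['q'][5],2));return s
E
python3 - <<'E'
from h import *
s=st();M=R.from_quat(s['tool_rot']).as_matrix();print(M.round(3))
for off in(0,180):
    a=YAW+np.radians(90+off);y=np.array([np.cos(a),np.sin(a),0]);z=np.array([0,0,-1.]);x=np.cross(y,z)
    T=np.stack([x,y,z],1);print(off,np.degrees(R.from_matrix(T@M.T).as_rotvec()))
print((np.r_[w(-58,20),.25]-s['tcp_pos'])/.03)
E
```

```text
t 0.1 p [0.186  0.596  0.2474] case [-385.4  373.3] F [0.3 0.1 1.4] gap 1.001 gf 0.0 q6 -0.18
[[-0.955  0.298 -0.001]
 [ 0.298  0.955 -0.002]
 [ 0.    -0.002 -1.   ]]
0 [ 0.10780376 -0.04226602 13.60904405]
180 [-6.16618961e-02 -1.57274922e-01 -1.66390873e+02]
[ 10.12291804 -12.46243638   0.08609874]
```

```bash
python3 -m crank '[{"dp":[0.5,-0.6,0.3],"angular":[0,0,6.8]},{"dp":[0.7,-0.85,0.3],"angular":[0,0,6.8]},{"dp":[0.7,-0.85,0.3],"angular":[0,0,0]},{"dp":[0.7,-0.85,0.3],"angular":[0,0,0]},{"dp":[0.7,-0.85,0.3],"angular":[0,0,0]},{"dp":[0.7,-0.85,0],"angular":[0,0,0]},{"dp":[0.7,-0.85,0],"angular":[0,0,0]},{"dp":[0.7,-0.85,0],"angular":[0,0,0]},{"dp":[0.7,-0.85,0],"angular":[0,0,0]},{"dp":[0.7,-0.85,0],"angular":[0,0,0]},{"dp":[0.7,-0.85,0],"angular":[0,0,0]},{"dp":[0.7,-0.85,0],"angular":[0,0,0]},{"dp":[0.7,-0.85,0],"angular":[0,0,0]},{"dp":[0.7,-0.85,0],"angular":[0,0,0]},{"dp":[0.5,-0.8,0],"angular":[0,0,0]},{"dp":[0,0,0],"angular":[0,0,0]},{"dp":[0,0,0],"angular":[0,0,0]}]' 0 20
python3 - <<'E'
from h import *
s=st();i=vision.snapshot('wrist');T=np.eye(4);T[:3,:3]=R.from_quat(s['tool_rot']).as_matrix();T[:3,3]=s['tcp_pos']
i['pose']=T@np.array(i['mount']);np.save('wr.npy',i,allow_pickle=True);cv2.imwrite('pics/w1.png',i['image']);print(T[:3,:3].round(3).tolist())
P=cloud(i);print(i['pose'].round(3).tolist());hsv=cv2.cvtColor(i['image'],cv2.COLOR_BGR2HSV)
k=i['range_z']>0
red=k&((hsv[...,0]<8)|(hsv[...,0]>172))&(hsv[...,1]>150)&(P[...,2]>.14)&(P[...,2]<.16)
for n,m in(('tab',red),('grip',k&(hsv[...,2]<75)&(P[...,2]>.09)&(P[...,2]<.125)&(np.hypot(*(P[...,:2]-w(-107,0)).transpose(2,0,1))<.035))):
    q=P[m];c=case(q);print(n,m.sum(),c.mean(0).round(1),np.percentile(c,[3,97],axis=0).round(1).tolist(),np.median(q[:,2]).round(3),np.argwhere(m).mean(0).round(0)[::-1])
E
```

```text
t: 1.8
tcp_pos: [0.489, 0.2227, 0.2929]
tool_rot: [0.034, 0.999, 0.0, -0.001]
force: [-0.1, -0.0, -0.2]
finger_gap: 1.003
gripper_force: 0.0
t 1.8 p [0.489  0.2227 0.2929] case [-58.7  20.5] F [-0.1 -0.  -0.2] gap 1.003 gf 0.0 q6 -1.28
[[-0.998, 0.067, -0.002], [0.067, 0.998, 0.0], [0.002, 0.0, -1.0]]
[[0.067, 0.946, 0.318, 0.406], [0.998, -0.064, -0.021, 0.229], [-0.0, 0.319, -0.948, 0.418], [0.0, 0.0, 0.0, 1.0]]
tab 298 [-59.8  53.1] [[-69.1, 46.6], [-49.2, 59.9]] 0.147 [289. 181.]
grip 534 [-108.2    1. ] [[-124.2, -10.1], [-90.7, 12.3]] 0.111 [238. 128.]
```

View pics/w1.png

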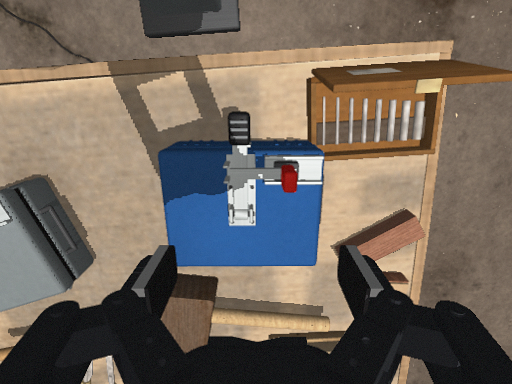

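The wrist view shows the tab at (289,181) and the grip at (238,128). Both measure within about 1 mm of the model, with the tab about 3 mm along its travel. I'll close the fingers and descend beside the tab on the lever side, keeping above the tongue.

```bash
python3 -m crank '[{"dp":[0,-0.05,-0.4],"angular":[0,0,0]},{"dp":[0,0,-0.5],"angular":[0,0,0]},{"dp":[0,0,-0.5],"angular":[0,0,0]},{"dp":[0,0,-0.5],"angular":[0,0,0]},{"dp":[0,0,-0.5],"angular":[0,0,0]},{"dp":[0,0,0],"angular":[0,0,0]},{"dp":[0,0,0],"angular":[0,0,0]},{"dp":[0,0,0],"angular":[0,0,0]},{"dp":[0,0,0],"angular":[0,0,0]},{"dp":[0,0,0],"angular":[0,0,0]}]' 1 20; python3 -c "from h import *;st()"
```

```text
t: 2.85
tcp_pos: [0.4896, 0.2217, 0.222]
tool_rot: [0.033, 0.999, 0.0, 0.001]
force: [0.1, 0.9, -0.8]
finger_gap: 0.0
gripper_force: 0.0
t 2.85 p [0.4896 0.2217 0.222 ] case [-58.1  19.5] F [ 0.1  0.9 -0.8] gap 0.0 gf 0.0 q6 -1.29
```

```bash
python3 -m crank '[{"dp":[0,0,-0.5],"angular":[0,0,0]},{"dp":[0,0,-0.6],"angular":[0,0,0]},{"dp":[0,0,-0.6],"angular":[0,0,0]},{"dp":[0,0,-0.6],"angular":[0,0,0]},{"dp":[0,0,-0.4],"angular":[0,0,0]},{"dp":[0,0,0],"angular":[0,0,0]},{"dp":[0.01,0.15,0],"angular":[0,0,0]},{"dp":[0.01,0.15,0],"angular":[0,0,0]},{"dp":[0.01,0.15,0],"angular":[0,0,0]},{"dp":[0.01,0.15,0],"angular":[0,0,0]},{"dp":[0.01,0.15,0],"angular":[0,0,0]},{"dp":[0.01,0.15,0],"angular":[0,0,0]}]'; python3 -c "from h import *;st()"
```

```text
t: 4.05
tcp_pos: [0.4915, 0.2489, 0.1407]
tool_rot: [0.033, 0.999, -0.0, 0.0]
force: [0.7, -2.9, 1.6]
finger_gap: 0.001
gripper_force: 1.1
t 4.05 p [0.4915 0.2489 0.1407] case [-58.   46.8] F [ 0.7 -2.9  1.6] gap 0.001 gf 1.1 q6 -1.24
```

```bash
python3 -m crank '[{"dp":[0.01,0.12,0],"angular":[0,0,0]},{"dp":[0.01,0.12,0],"angular":[0,0,0]},{"dp":[0.01,0.12,0],"angular":[0,0,0]},{"dp":[0.01,0.12,0],"angular":[0,0,0]},{"dp":[0,0.06,0],"angular":[0,0,0]}]'; python3 -c "from h import *;st()"
```

```text
t: 4.55
tcp_pos: [0.4923, 0.2651, 0.1402]
tool_rot: [0.033, 0.999, -0.0, -0.0]
force: [-0.3, -1.2, 1.2]
finger_gap: 0.004
gripper_force: 1.0
t 4.55 p [0.4923 0.2651 0.1402] case [-58.2  63. ] F [-0.3 -1.2  1.2] gap 0.004 gf 1.0 q6 -1.21
```

```bash
for i in 1 2 3 ; do python3 -m crank '[{"dp":[0,0.05,0],"angular":[0,0,0]},{"dp":[0,0.03,0],"angular":[0,0,0]}]' >/dev/null; python3 -c "from h import *;st()"; done
```

```text
t 4.75 p [0.4924 0.2672 0.1403] case [-58.3  65.2] F [ 0.1 -2.5  0.6] gap 0.002 gf 1.0 q6 -1.21
t 4.95 p [0.4925 0.2689 0.1403] case [-58.3  66.8] F [ 1.7 -6.5  2. ] gap 0.003 gf 3.2 q6 -1.2
t 5.15 p [0.4924 0.2694 0.1404] case [-58.4  67.3] F [  1.8 -13.3   3.7] gap 0.002 gf 6.5 q6 -1.2
```

The force rises steeply here, so the tab is at its stop. I'll back off, raise, and look.

```bash
python3 -m crank '[{"dp":[0,-0.3,0],"angular":[0,0,0]},{"dp":[0,-0.5,0],"angular":[0,0,0]},{"dp":[0,-0.5,0.3],"angular":[0,0,0]},{"dp":[-0.3,-0.5,0.7],"angular":[0,0,0]},{"dp":[-0.5,-0.3,0.8],"angular":[0,0,0]},{"dp":[-0.5,0,0.6],"angular":[0,0,0]},{"dp":[-0.4,0,0.4],"angular":[0,0,0]},{"dp":[0,0,0],"angular":[0,0,0]},{"dp":[0,0,0],"angular":[0,0,0]}]' 0.45 20
python3 - <<'E'
from h import *
s=st()
T=np.eye(4);T[:3,:3]=R.from_quat(s['tool_rot']).as_matrix();T[:3,3]=s['tcp_pos']
i=vision.snapshot('wrist');i['pose']=T@np.array(i['mount']);cv2.imwrite('pics/w2.png',i['image'])
P=cloud(i);hsv=cv2.cvtColor(i['image'],cv2.COLOR_BGR2HSV);k=i['range_z']>0
red=k&((hsv[...,0]<8)|(hsv[...,0]>172))&(hsv[...,1]>150)&(P[...,2]>.14)&(P[...,2]<.16)&(np.hypot(*(P[...,:2]-w(-58,80)).transpose(2,0,1))<.06)
for n,m in(('tab',red),('grip',k&(hsv[...,2]<75)&(P[...,2]>.09)&(P[...,2]<.125)&(np.hypot(*(P[...,:2]-w(-107,0)).transpose(2,0,1))<.035))):
    q=P[m];c=case(q);print(n,m.sum(),c.mean(0).round(1),np.percentile(c,[3,97],axis=0).round(1).tolist(),np.median(q[:,2]).round(3))
print((np.r_[w(-107,.5),.100]-s['tcp_pos'])/.03)
E
```

```text
t: 6.05
tcp_pos: [0.4417, 0.2088, 0.2247]
tool_rot: [0.033, 0.999, 0.0, 0.001]
force: [0.5, -0.6, 0.5]
finger_gap: 0.552
gripper_force: 0.0
t 6.05 p [0.4417 0.2088 0.2247] case [-105.     3.6] F [ 0.5 -0.6  0.5] gap 0.552 gf 0.0 q6 -1.29
tab 470 [-60.1  85.6] [[-69.1, 79.9], [-49.0, 92.6]] 0.147
grip 811 [-109.9    0.9] [[-124.7, -10.2], [-91.8, 12.0]] 0.111
[-0.07170639 -0.09750305 -4.15720772]
```

View pics/w2.png

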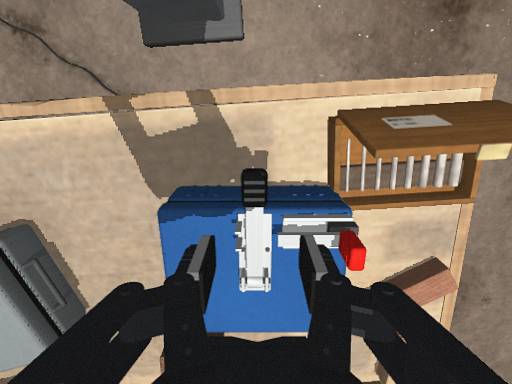

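The tab measures y 85.6 (image (352,250)), so it is at the stop and the tongue is clear of the lever. The grip is at (255,187). I'll descend onto it and close at 20 N.

```bash
python3 -m crank '[{"dp":[-0.1,-0.08,-0.5],"angular":[0,0,0]},{"dp":[0,0,-0.7],"angular":[0,0,0]},{"dp":[0,0,-0.7],"angular":[0,0,0]},{"dp":[0,0,-0.7],"angular":[0,0,0]},{"dp":[0,0,-0.7],"angular":[0,0,0]},{"dp":[0,0,-0.5],"angular":[0,0,0]},{"dp":[0,0,-0.3],"angular":[0,0,0]},{"dp":[0,0,0],"angular":[0,0,0]}]'; python3 -c "from h import *;st()"
python3 -m crank '[{"dp":[0,0,0],"angular":[0,0,0]},{"dp":[0,0,0],"angular":[0,0,0]},{"dp":[0,0,0],"angular":[0,0,0]},{"dp":[0,0,0],"angular":[0,0,0]},{"dp":[0,0,0],"angular":[0,0,0]}]' 1 20
python3 - <<'E'
from h import *
s=st();q0=0.01
# arc increments, tool units, steps of ~0.1 rad
qs=np.linspace(0.01,1.5,16);p=[np.r_[w(-5-102*np.cos(q),0),.102+.102*np.sin(q)] for q in qs]
print((np.diff(p,axis=0)/.03).round(2).tolist())
E
```

```text
t: 6.9
tcp_pos: [0.4379, 0.2063, 0.0996]
tool_rot: [0.033, 0.999, -0.0, -0.002]
force: [-0.8, -0.4, 0.0]
finger_gap: 0.548
gripper_force: 0.0
t 6.9 p [0.4379 0.2063 0.0996] case [-108.7    0.8] F [-0.8 -0.4  0. ] gap 0.548 gf 0.0 q6 -1.3
t: 7.4
tcp_pos: [0.4389, 0.2065, 0.1018]
tool_rot: [0.033, 0.999, 0.0, 0.001]
force: [1.5, -1.8, 0.4]
finger_gap: 0.273
gripper_force: 24.5
t 7.4 p [0.4389 0.2065 0.1018] case [-107.7    1.1] F [ 1.5 -1.8  0.4] gap 0.273 gf 24.5 q6 -1.3
[[0.02, -0.0, 0.34], [0.05, -0.0, 0.33], [0.09, -0.01, 0.33], [0.12, -0.01, 0.32], [0.15, -0.01, 0.3], [0.18, -0.01, 0.29], [0.21, -0.01, 0.27], [0.23, -0.02, 0.25], [0.25, -0.02, 0.22], [0.27, -0.02, 0.2], [0.29, -0.02, 0.17], [0.31, -0.02, 0.14], [0.32, -0.02, 0.11], [0.33, -0.02, 0.07], [0.33, -0.02, 0.04]]
```

Gripped (gap 0.273 is about 23 mm). I'll lift along the arc in two parts.

```bash
python3 -m crank '[{"dp":[0.02,0,0.34],"angular":[0,0,0]},{"dp":[0.05,0,0.33],"angular":[0,0,0]},{"dp":[0.09,-0.01,0.33],"angular":[0,0,0]},{"dp":[0.12,-0.01,0.32],"angular":[0,0,0]}]'; python3 -c "from h import *;st()"
python3 -m crank '[{"dp":[0.15,-0.01,0.3],"angular":[0,0,0]},{"dp":[0.18,-0.01,0.29],"angular":[0,0,0]},{"dp":[0.21,-0.01,0.27],"angular":[0,0,0]},{"dp":[0.23,-0.02,0.25],"angular":[0,0,0]}]'; python3 -c "from h import *;st()"
```

```text
t: 7.8
tcp_pos: [0.4466, 0.206, 0.1418]
tool_rot: [0.033, 0.999, 0.0, -0.0]
force: [2.5, -1.5, -6.5]
finger_gap: 0.274
gripper_force: 23.2
t 7.8 p [0.4466 0.206  0.1418] case [-100.    1.] F [ 2.5 -1.5 -6.5] gap 0.274 gf 23.2 q6 -1.3
t: 8.2
tcp_pos: [0.4685, 0.2045, 0.1746]
tool_rot: [0.033, 0.999, -0.0, -0.002]
force: [-2.2, 0.4, -4.4]
finger_gap: 0.277
gripper_force: 23.2
t 8.2 p [0.4685 0.2045 0.1746] case [-78.   1.] F [-2.2  0.4 -4.4] gap 0.277 gf 23.2 q6 -1.31
```

```bash
python3 -m crank '[{"dp":[0.25,-0.02,0.22],"angular":[0,0,0]},{"dp":[0.27,-0.02,0.2],"angular":[0,0,0]},{"dp":[0.29,-0.02,0.17],"angular":[0,0,0]},{"dp":[0.31,-0.02,0.14],"angular":[0,0,0]}]'; python3 -c "from h import *;st()"
python3 -m crank '[{"dp":[0.32,-0.02,0.11],"angular":[0,0,0]},{"dp":[0.33,-0.02,0.07],"angular":[0,0,0]},{"dp":[0.33,-0.02,0.04],"angular":[0,0,0]},{"dp":[0,0,0],"angular":[0,0,0]}]'; python3 -c "from h import *;st()"
```

```text
t: 8.6
tcp_pos: [0.5036, 0.2022, 0.1967]
tool_rot: [0.033, 0.999, 0.0, -0.001]
force: [-3.6, 0.7, -0.3]
finger_gap: 0.275
gripper_force: 23.5
t 8.6 p [0.5036 0.2022 0.1967] case [-42.9   1.1] F [-3.6  0.7 -0.3] gap 0.275 gf 23.5 q6 -1.33
t: 9.0
tcp_pos: [0.5361, 0.2002, 0.2036]
tool_rot: [0.033, 0.999, 0.0, 0.003]
force: [-1.2, 1.1, 3.3]
finger_gap: 0.273
gripper_force: 24.6
t 9.0 p [0.5361 0.2002 0.2036] case [-10.3   1.1] F [-1.2  1.1  3.3] gap 0.273 gf 24.6 q6 -1.34
```

```bash
for i in 1 2; do python3 -m crank '[{"dp":[0.06,0,0],"angular":[0,0,0]},{"dp":[0.03,0,0],"angular":[0,0,0]}]'>/dev/null; python3 -c "from h import *;st()";done
```

```text
t 9.2 p [0.5365 0.2002 0.2036] case [-9.9  1.2] F [-3.8  0.2  6.6] gap 0.274 gf 24.9 q6 -1.34
t 9.4 p [0.5383 0.2001 0.2036] case [-8.1  1.2] F [-3.9  0.4  8.5] gap 0.275 gf 25.1 q6 -1.34
```

```bash
python3 -m crank '[{"dp":[0,0,0],"angular":[0,0,0]},{"dp":[0,0,0],"angular":[0,0,0]},{"dp":[0,0,0],"angular":[0,0,0]},{"dp":[0,0,0.3],"angular":[0,0,0]},{"dp":[0,0,0.7],"angular":[0,0,0]},{"dp":[0,0,0.9],"angular":[0,0,0]},{"dp":[-0.5,0,0.9],"angular":[0,0,0]},{"dp":[-1,0,0.5],"angular":[0,0,0]},{"dp":[-1,0,0],"angular":[0,0,0]},{"dp":[-1,0,0],"angular":[0,0,0]},{"dp":[0,0,0],"angular":[0,0,0]},{"dp":[0,0,0],"angular":[0,0,0]}]' 0.45
python3 - <<'E'
from h import *
s=st()
a=vision.snapshot('scene');cv2.imwrite('pics/d.png',cv2.resize(a['image'][150:300,110:310],None,fx=4,fy=4,interpolation=cv2.INTER_CUBIC))
for nm in('scene','top'):
    a=vision.snapshot(nm);P=cloud(a);c=case(P);hsv=cv2.cvtColor(a['image'],cv2.COLOR_BGR2HSV)
    m=(a['range_z']>0)&(np.abs(c[...,1])<20)&(c[...,0]>-130)&(c[...,0]<40)&(P[...,2]>.12)&(P[...,2]<.235)
    for lo in np.arange(.12,.235,.015):
        k=m&(P[...,2]>=lo)&(P[...,2]<lo+.015)
        if k.sum()>3:print(nm,lo.round(3),k.sum(),np.percentile(c[k],[5,50,95],axis=0).round(1).tolist())
    red=(a['range_z']>0)&(hsv[...,0]<8)&(hsv[...,1]>150)&(P[...,2]>.12)&(P[...,2]<.16)&(np.abs(c[...,1]-80)<40)&(np.abs(c[...,0]+58)<30)
    print('tab',red.sum(),np.percentile(c[red],[5,50,95],axis=0).round(1).tolist() if red.any() else 0)
E
```

```text
t: 10.6
tcp_pos: [0.4335, 0.2004, 0.3026]
tool_rot: [0.032, 0.999, 0.0, 0.001]
force: [0.5, -0.8, -0.8]
finger_gap: 0.552
gripper_force: 0.0
t 10.6 p [0.4335 0.2004 0.3026] case [-112.7   -5.4] F [ 0.5 -0.8 -0.8] gap 0.552 gf 0.0 q6 -1.31
tab 116 [[-70.4, 81.7], [-68.4, 87.2], [-53.1, 92.7]]
top 0.12 7 [[-9.0, -6.7], [-6.2, -6.4], [-2.4, -6.3]]
top 0.135 7 [[-9.7, -7.1], [-5.4, -6.0], [-3.8, -3.9]]
top 0.15 9 [[-13.5, -7.3], [-9.3, -6.9], [-5.8, -2.0]]
top 0.165 12 [[-54.1, -7.1], [-43.9, -5.6], [-10.3, 5.4]]
top 0.18 116 [[-53.1, -5.6], [-37.4, 0.2], [-23.4, 7.3]]
top 0.195 18 [[-20.7, -11.3], [-13.8, -10.3], [-7.3, -2.9]]
top 0.21 107 [[-24.3, -10.4], [-17.4, -0.6], [-9.8, 10.0]]
tab 91 [[-66.0, 80.6], [-57.9, 83.1], [-49.5, 92.5]]
```

View pics/d.png

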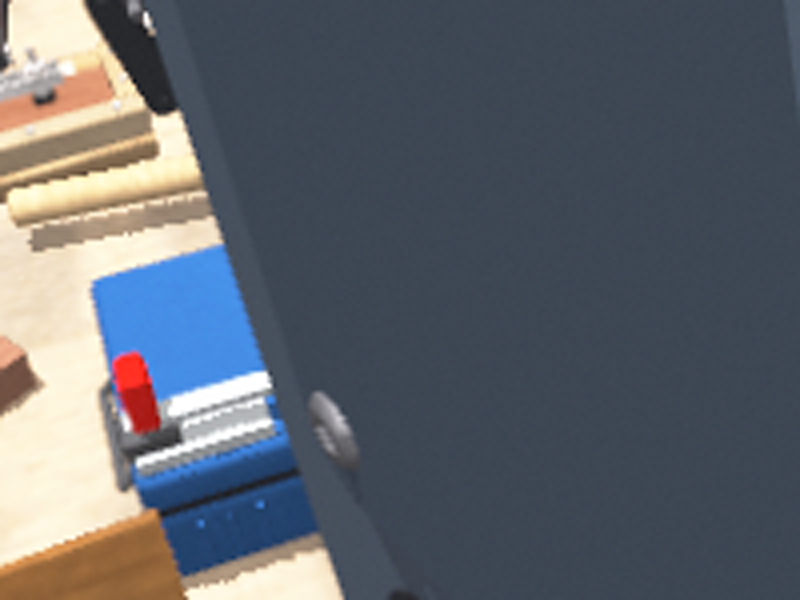

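The scene view is blocked by the arm, but the tab stands at its stop. The top view puts the grip top at x about -17 against -13.5 expected at the stop, so I'll nudge it to the stop with closed fingers from the front, above the nose.

```bash
python3 -m crank '[{"dp":[0.3,0,-0.3],"angular":[0,0,0]},{"dp":[0.3,0,-0.5],"angular":[0,0,0]},{"dp":[0.3,0,-0.5],"angular":[0,0,0]},{"dp":[0.3,0.04,-0.5],"angular":[0,0,0]},{"dp":[0.3,0,-0.5],"angular":[0,0,0]},{"dp":[0.2,0,-0.38],"angular":[0,0,0]},{"dp":[0.3,0,0],"angular":[0,0,0]},{"dp":[0.1,0,0],"angular":[0,0,0]},{"dp":[0,0,0],"angular":[0,0,0]}]' 1 20; python3 -c "from h import *;st()"
for i in 1 2 3 4; do python3 -m crank '[{"dp":[0.06,0,0],"angular":[0,0,0]},{"dp":[0.04,0,0],"angular":[0,0,0]}]'>/dev/null; python3 -c "from h import *;st()";done
```

```text
t: 11.65
tcp_pos: [0.4974, 0.2015, 0.2218]
tool_rot: [0.033, 0.999, 0.0, 0.001]
force: [0.1, -0.1, -0.1]
finger_gap: -0.001
gripper_force: 0.0
t 11.65 p [0.4974 0.2015 0.2218] case [-49.   -0.1] F [ 0.1 -0.1 -0.1] gap -0.001 gf 0.0 q6 -1.33
t 11.85 p [0.4993 0.2016 0.222 ] case [-47.1   0.1] F [ 0.  -0.5  0.3] gap 0.004 gf 0.0 q6 -1.33
t 12.05 p [0.5024 0.2015 0.2217] case [-44.    0.3] F [-0.2  0.  -0. ] gap 0.003 gf 0.0 q6 -1.33
t 12.25 p [0.5054 0.2015 0.2214] case [-41.    0.4] F [ 0.2 -1.1 -0. ] gap -0.005 gf 0.0 q6 -1.33
t 12.45 p [0.5084 0.2014 0.2213] case [-38.    0.6] F [ 0.3  0.1 -0.4] gap -0.002 gf 0.0 q6 -1.33
```

```bash
for i in 1 2 3 4 ; do python3 -m crank '[{"dp":[0.04,0,0],"angular":[0,0,0]},{"dp":[0.04,0,0],"angular":[0,0,0]}]'>/dev/null; python3 -c "from h import *;st()";done
```

```text
t 12.65 p [0.5102 0.2014 0.2212] case [-36.2   0.7] F [-1.7  0.4  1. ] gap -0.002 gf 0.6 q6 -1.33
t 12.85 p [0.5129 0.2014 0.2213] case [-33.5   0.8] F [-1.9 -0.3  0.6] gap 0.003 gf 0.6 q6 -1.33
t 13.05 p [0.5152 0.2014 0.2213] case [-31.2   1. ] F [-4.  -0.   1.7] gap -0.002 gf 1.8 q6 -1.33
t 13.25 p [0.5155 0.2014 0.2212] case [-30.9   1. ] F [-8.5  0.1  6.8] gap 0.004 gf 4.1 q6 -1.34
```

Firm stop at x = -31, exactly as predicted for q = 1.5. I'll retreat and do a last check.

```bash
python3 -m crank '[{"dp":[-0.3,0,0],"angular":[0,0,0]},{"dp":[-0.6,0,0],"angular":[0,0,0]},{"dp":[-0.8,0,0.4],"angular":[0,0,0]},{"dp":[-0.8,0,0.8],"angular":[0,0,0]},{"dp":[-0.5,0,0.8],"angular":[0,0,0]},{"dp":[0,0,0.5],"angular":[0,0,0]},{"dp":[0,0,0],"angular":[0,0,0]},{"dp":[0,0,0],"angular":[0,0,0]},{"dp":[0,0,0],"angular":[0,0,0]}]'
python3 - <<'E'
from h import *
st();a=vision.snapshot('top');P=cloud(a);c=case(P);hsv=cv2.cvtColor(a['image'],cv2.COLOR_BGR2HSV)
cv2.imwrite('pics/e.png',cv2.resize(a['image'][130:270,30:240],None,fx=3.8,fy=3.8))
m=(a['range_z']>0)&(np.abs(c[...,1])<14)&(c[...,0]>-60)&(c[...,0]<40)&(P[...,2]>.208)&(P[...,2]<.23)
print(m.sum(),np.percentile(np.c_[c[m],P[m][:,2]*1e3],[5,50,95],axis=0).round(1).tolist())
red=(a['range_z']>0)&(hsv[...,0]<8)&(hsv[...,1]>150)&(np.abs(P[...,2]-.148)<.008)&(np.abs(c[...,1]-80)<40)&(np.abs(c[...,0]+58)<30)
print('tab',c[red].mean(0))
E
```

```text
t: 14.15
tcp_pos: [0.4277, 0.2013, 0.2953]
tool_rot: [0.033, 0.999, -0.0, -0.001]
force: [0.5, 0.6, 0.6]
finger_gap: 0.001
gripper_force: 0.0
t 14.15 p [0.4277 0.2013 0.2953] case [-118.5   -4.8] F [0.5 0.6 0.6] gap 0.001 gf 0.0 q6 -1.3
112 [[-18.6, -10.5, 213.8], [-11.6, -0.4, 222.0], [-4.2, 10.1, 224.8]]
tab [-57.86611607  86.28104926]
```

View pics/e.png

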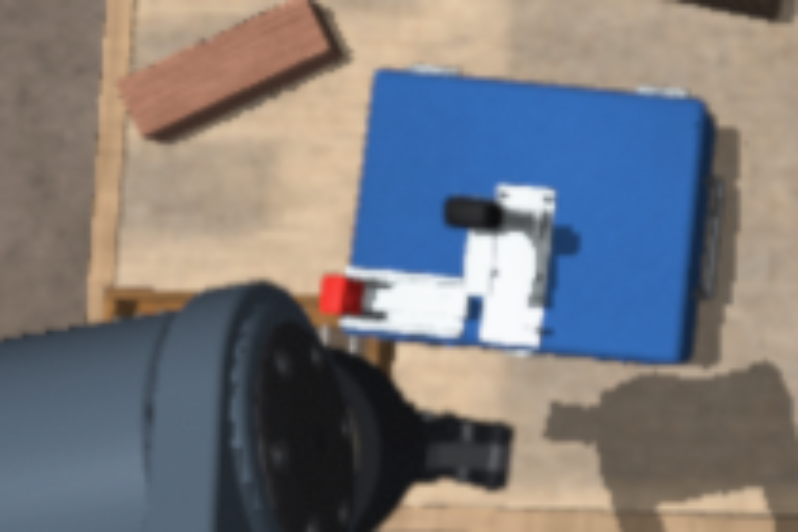

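The picture shows the tab at its stop (342,295), the lever upright with its grip at (472,212), and the arm clear of the case.

```bash
python3 -c "from station import order;print(order.sign_off())"
```

```text
the job is handed in; nothing more can be done
None
```

The blue case is unlocked: its safety tab is at its stop, its latch lever stands upright and released, the grey case was not touched, and the job was handed in at about 14 s.

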